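# Let the long tin out of the dispenser

## Task

With the fingertips, press down the paddle of the dispenser lane that holds the longer tin, so that its gate lifts, and keep it down until that tin has rolled out into the tray; then let go so that the gate drops shut. Do not touch or lift either tin, do not press the other lane's paddle, and leave everything else standing where it is.

Things in the scene. Friction and masses are not known exactly. Their poses are not given: they have to be found in the camera images.
- dispenser: fixed two-lane tin dispenser. Origin on the table, z up. Plywood board x -150..150, y -165..245 mm, 10 thick. Tins roll to +y down a 12 degree ramp; lanes at x = -65 (near) and +65 mm (far), 110 wide. Gates (98 wide, 30 tall bars on a stem) at y = 100; ramp walls 95 tall, y -64..126; posts to 147 height at y = -10; tray of two bays y 126..238, walls 40 to 45 tall. Paddles stick out at y = -135 mm
- lever_near (a joint): rocking lever of the near lane (dispenser x = -65 mm) (rad): 0 = gate shut, paddle up; grows as the paddle is pressed down, hard stop at 0.45 = gate fully up; the tin gets out from about 0.30. A spring shuts it when let go; the paddle takes 2 N to start, 4 N at the stop. Pivot 125 mm from the paddle's middle towards the gate (dispenser +y), 140 mm high, axis along dispenser x
- lever_far (a joint): rocking lever of the far lane (dispenser x = +65 mm) (rad): 0 = gate shut, paddle up; grows as the paddle is pressed down, hard stop at 0.45 = gate fully up; the tin gets out from about 0.30. A spring shuts it when let go; the paddle takes 2 N to start, 4 N at the stop. Pivot 125 mm from the paddle's middle towards the gate (dispenser +y), 140 mm high, axis along dispenser x
- paddle_near (a point): middle of the top face of this lever's steel press paddle (36 mm along dispenser x, 44 along y, 8 thick); 148 mm above the table when up, about 93 fully down, when it has also come 9 mm nearer the pivot. Axes are the dispenser's when up and turn with the lever. Lane at dispenser x = -65 mm
- paddle_far (a point): middle of the top face of this lever's steel press paddle (36 mm along dispenser x, 44 along y, 8 thick); 148 mm above the table when up, about 93 fully down, when it has also come 9 mm nearer the pivot. Axes are the dispenser's when up and turn with the lever. Lane at dispenser x = +65 mm
- long_tin: the longer tin, steel with plain paper label, 100 mm long, 54 mm across, about 0.28 kg, lying in one of the two lanes behind its gate. Origin at its centre, its x along its length. In the ramp its centre is at dispenser y = 72 mm; in the tray at about y = 211 mm, 41 mm above the table
- short_tin: the shorter tin, same look, 60 mm long, 54 mm across, in the other lane; origin at its centre, its x along its length
- by_tin: bystander: upright steel tin with paper label, 54 mm across, 60 mm tall, on the dispenser's board between the two paddles; origin under its centre
- by_jar: bystander: squat jar, 66 mm across, 75 mm tall, beside the paddles; origin under its centre
- by_tape: bystander: cardboard ring, 90 mm across, 30 mm tall, beside the paddles; origin under its centre
- by_spoon: bystander: wooden spoon lying on the table; origin under its centre
- by_bowl: bystander: white bowl, 120 mm across, 60 mm tall; origin under its centre
- by_bottle: bystander: amber bottle, 70 mm across, 220 mm tall; origin under its centre
- by_mug: bystander: white mug, 80 mm across, 95 mm tall; origin under its centre
Not all that is in view belongs to the job. What is shaped like the long_tin but brown or orange is not meant.

How it is judged:
On the way, in this order (a step that is already met when the one before it is completed fails the run):
1. the paddle of the long tin's lane is pressed down so that its gate is up (lever past 0.25 rad) (((x of long_tin in the frame of dispenser below 0 m and value of joint lever_near above 0.25 rad) or (x of long_tin in the frame of dispenser above 0 m and value of joint lever_far above 0.25 rad))), for 0.1 s.
2. the long tin has rolled into the tray while the paddle is still held down (lever past 0.2 rad) (y of long_tin in the frame of dispenser between 0.155 and 0.235 m and z of long_tin in the frame of dispenser below 0.06 m and ((x of long_tin in the frame of dispenser below 0 m and value of joint lever_near above 0.2 rad) or (x of long_tin in the frame of dispenser above 0 m and value of joint lever_far above 0.2 rad))), for 0.1 s.
3. the paddle is let go and the gate has dropped shut (lever under 0.04 rad) (y of long_tin in the frame of dispenser between 0.155 and 0.235 m and z of long_tin in the frame of dispenser below 0.06 m and ((x of long_tin in the frame of dispenser below 0 m and value of joint lever_near below 0.04 rad) or (x of long_tin in the frame of dispenser above 0 m and value of joint lever_far below 0.04 rad))), for 0.2 s.
At the end, for the whole second after the job is handed in: the long tin lies at rest in the tray bay of its lane (centre 155 to 235 mm along dispenser y, under 60 mm above the table, slower than 20 mm/s), both gates are shut (levers under 0.04 rad), and the short tin is within 12 mm of where it was (y of long_tin in the frame of dispenser between 0.155 and 0.235 m and z of long_tin in the frame of dispenser below 0.06 m and linear speed of long_tin below 0.02 m/s and value of joint each of lever_near, lever_far below 0.04 rad and distance of short_tin from where it was at the start of the episode below 0.012 m); the robot touches nothing.
It fails at once if the robot touches a tin of the dispenser (over 0.5 N) (contact force between any of the fingers, the arm and long_tin above 0.5 N or contact force between any of the fingers, the arm and short_tin above 0.5 N).
It fails at once if a tin is lifted (centre over 120 mm above the table) (height (world z) of any of long_tin, short_tin above 0.12 m).
It fails at once if the other lane's lever is pressed (past 0.12 rad) ((x of long_tin in the frame of dispenser below 0 m and value of joint lever_far above 0.12 rad) or (x of long_tin in the frame of dispenser above 0 m and value of joint lever_near above 0.12 rad)).
It fails at once if the short tin leaves its place (over 12 mm) (distance of short_tin from where it was at the start of the episode above 0.012 m).
It fails at once if a bystander is moved by over 20 mm (distance of any of by_tin, by_jar, by_tape, by_spoon, by_bowl, by_bottle, by_mug from where it was at the start of the episode above 0.02 m).
It also fails if it takes over 35 s, if anything falls off the work surface, if the arm or the gripper's body presses on something with over 40 N, if the wrist force passes 120 N, or if a joint passes its speed limit or range.

## Robot

A 6-joint arm with a two-finger parallel gripper is mounted at the origin on the work surface. World frame = base frame: x ahead of the robot, y to its left, z up, the work surface at z = 0. Lengths are in m, angles in rad, forces in N, time in s.
With the tool pointing down it reaches from about 0.375 to 0.9 m from the base axis. Payload 3.1 kg.
Tool frame: the origin (TCP) lies between the finger pads; the fingertips stand 25 mm ahead of it and the grasp point (between the pads) lies 6 mm ahead of it; x points along the fingers, y is the direction in which the jaws open and shut, and the axes are right-handed (so a half turn about x gives the same grasp; the last joint's range is limited). The gripper opens to 85 mm and grips with 20 to 120 N. Pads are 22 mm wide; open, the fingers measure 114 mm over their backs; the gripper's body (76 mm by 85 mm) begins 54 mm behind the grasp point. The pads swing forward as they close: fully open they stand 13 mm farther back than shut.
Start: joints at [1.163, 0.527, 1.433, -0, 1.181, -0.178], TCP at [0.142, 0.609, 0.256] pointing down, gripper open.
Joint ranges: [-3.08, 3.08], [-0.75, 2.2], [0.22, 2.44], [-1.43, 4.57], [0, 2.65], [-2.85, 2.85]. Speed limits (rad/s): [2.79, 2.79, 3.14, 3.14, 3.14, 3.14].

## Interface

Orientations are given as a unit quaternion [x, y, z, w].
In Python, from station import manip, viewer, workorder gives the robot as it stands.
- The arm moves only by the shell command python3 -m crank 'ROWS' [FORCE]. ROWS is JSON, one flat list of numbers, 5 for each row, row after row: the opening, from 0 (shut) to 1 (fully open), then the shift along the world's x, y, z in mm, then the turn about the world's z in rad. A call has 1 to 10 rows; each row is the pose to reach, as a shift and turn from the pose commanded when the call began; what a row does not reach only later rows make up. A row lasts 1/8 s, in which the tool goes at most 62.5 mm and 10.7 degrees, less where a joint would pass 70% of its speed; a pose out of reach is approached as far as the arm can. A call with a gripper value outside its range is refused whole. The fingers move at their own pace and stop on an object; FORCE is the grip in N (left out, the last holds). Time passes only in rows, so rows that repeat a pose let the fingers close. It gives the time, the measured TCP pose, the force and the opening at its end, in the units of the state.
- manip.sense(): the state, without advancing time (a new reading comes with each control period).
- viewer.snapshot(name): name is "side" or "top" or "wrist"; returns a dict with "img" (384x512x3 uint8, red, green, blue), "range_z" (384x512 float32, m along the optical axis (not along the pixel's ray), 0 where there is no reading), "fx", "fy", "cx", "cy" (pixels), "origin" and "attitude" of the camera in the world. Camera axes: x right, y down, z forward; pixel columns grow to the right and rows downward; lengths in m; the calibration is good to about 2 mm. A picture is of the moment at which its call begins.
- workorder.sign_off(): hands the job in, once; it reports no verdict.
The state is a dict: "t": time; "q": joint angles; "qd": joint speeds; "tau": joint torques, N m; "tcp_pos": TCP position; "tool_rot": TCP orientation; "force": force on the tool from outside, world axes, zero at the start; "ft_torque": the same for the moment, N m; "finger_gap": opening from 0.0 (shut) to 1.0 (fully open).
Only numpy, scipy, OpenCV 4.12 (cv2) and the standard library are available. Lean on these libraries where they do the work, as an engineer would, in place of code of your own. Each camera call takes 0.05 s, during which the arm holds its last target.

## Working session

There is one attempt and no reset: what is moved stays moved. The work goes in short steps, Python scripts to look and compute and a shell command to move; the robot and the scene stay as the last step left them, time stands still between calls to the robot, and variables do not carry over. Pictures are saved under pics/ and viewed, and the job is handed in when it is done.

```bash
mkdir -p pics; ls; cat > h.py <<'E'
from station import manip, viewer, workorder
import numpy as np, cv2, pickle
from scipy.spatial.transform import Rotation as R
def snap(n,tag):
    s=viewer.snapshot(n); cv2.imwrite(f'pics/{tag}.png',s['img'][:,:,::-1]); pickle.dump(s,open(f'pics/{tag}.pkl','wb')); return s
def rot(s):
    a=np.array(s['attitude'],float); return a if a.shape==(3,3) else R.from_quat(a).as_matrix()
def pts(s):
    z=s['range_z']; v,u=np.mgrid[:z.shape[0],:z.shape[1]]
    c=np.stack([(u-s['cx'])/s['fx']*z,(v-s['cy'])/s['fy']*z,z],-1)
    return c@rot(s).T+np.array(s['origin'])
E
python3 - <<'E'
from h import *
for n in('side','top','wrist'):
    s=snap(n,n+'0'); print(n,s['fx'],s['cx'],s['cy'],s['origin'],s['attitude'])
st=manip.sense(); print({k:np.round(v,3) for k,v in st.items()})
E
```

```text
pics
side 434.0731156300139 258.2868420934529 183.52647796456753 [ 0.13168298 -1.0203022   0.73171147] [ 0.85474664 -0.1463583   0.09667379 -0.48850958]
top 453.8022947332155 257.27264631794117 194.07812163318542 [ 0.16089212 -0.0076929   1.76050498] [ 0.73006382 -0.67542781  0.07221517 -0.07475998]
wrist 311.568476014383 254.6643827660744 190.42045213218333 [0.07347959 0.62488904 0.37107587] [0.77493685 0.61604334 0.08701677 0.11131741]
{'t': np.float64(0.15), 'q': array([ 1.164,  0.528,  1.434, -0.   ,  1.181, -0.178]), 'qd': array([-0.001, -0.004, -0.003, -0.001,  0.   ,  0.   ]), 'tau': array([ 1.0000e-03, -4.4274e+01, -1.7828e+01, -0.0000e+00,  6.0000e-03,
       -0.0000e+00]), 'tcp_pos': array([0.142, 0.608, 0.256]), 'tool_rot': array([ 0.08 ,  0.703, -0.081,  0.702]), 'force': array([ 0.154, -0.312, -0.104]), 'ft_torque': array([0.051, 0.015, 0.026]), 'finger_gap': np.float64(1.001)}
```

View pics/side0.png

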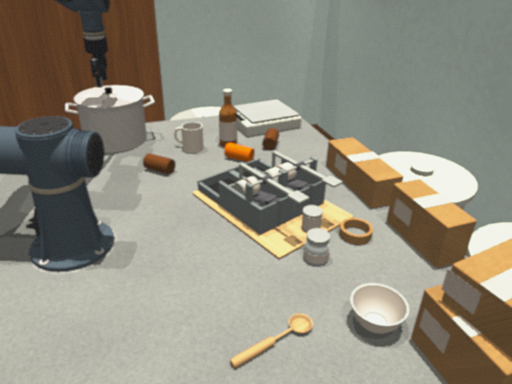

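View pics/top0.png

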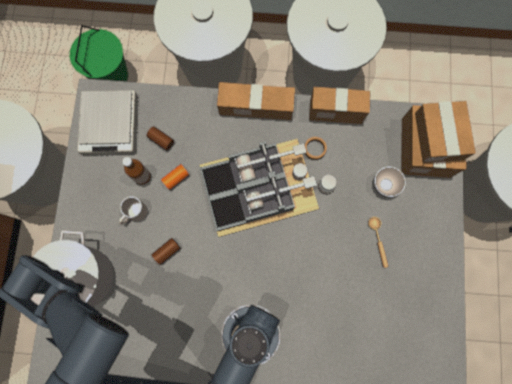

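View pics/wrist0.png

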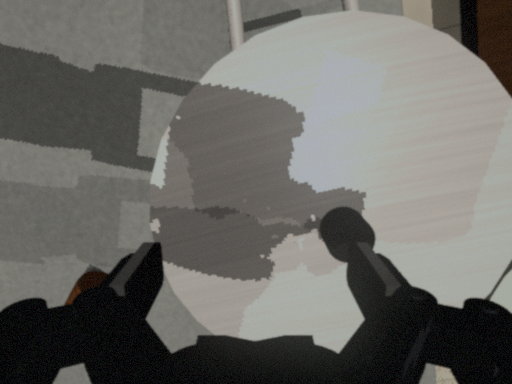

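Top view: the dispenser is at about (258,187), with its tray to the left and its paddles to the right at about (297,152) and (305,184). The start pose is above the pot. I'll enlarge both views.

```bash
python3 - <<'E'
from h import *
t=cv2.imread('pics/top0.png')[125:245,190:350]; cv2.imwrite('pics/topc.png',cv2.resize(t,None,fx=5,fy=5,interpolation=cv2.INTER_CUBIC))
t=cv2.imread('pics/side0.png')[130:270,180:380]; cv2.imwrite('pics/sidec.png',cv2.resize(t,None,fx=4,fy=4,interpolation=cv2.INTER_CUBIC))
s=pickle.load(open('pics/top0.pkl','rb'));P=pts(s)
for u,v in[(297,152),(305,184),(300,171),(328,184),(316,148),(246,160),(255,200),(205,165),(250,345)]: print(u,v,P[v,u].round(3))
E
```

```text
297 152 [ 0.672 -0.123  0.145]
305 184 [ 0.552 -0.159  0.147]
300 171 [ 0.621 -0.145  0.072]
328 184 [ 0.576 -0.253  0.079]
316 148 [ 0.739 -0.209  0.007]
246 160 [0.64  0.065 0.101]
255 200 [0.488 0.019 0.102]
205 165 [0.633 0.231 0.009]
250 345 [-0.    -0.005  0.346]
```

View pics/topc.png

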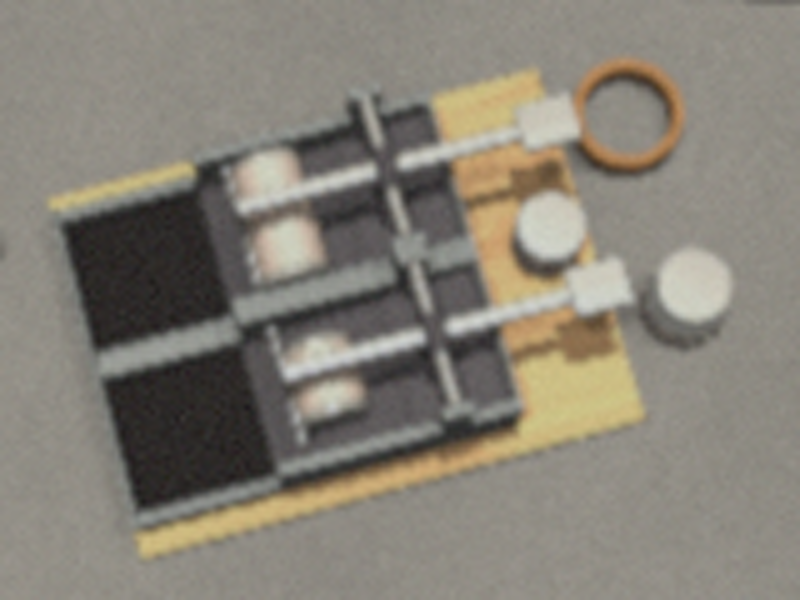

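View pics/sidec.png

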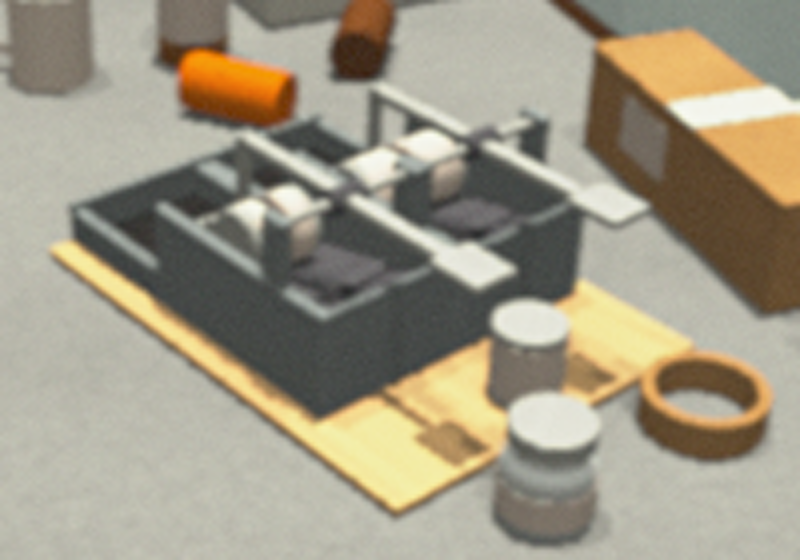

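```bash
python3 - <<'E'
from h import *
s=pickle.load(open('pics/top0.pkl','rb'));P=pts(s); img=s['img'].astype(int)
z=P[...,2]
v,u=np.mgrid[:384,:512]
# paddles: points above .135 near
C=[]
for nm,(u0,v0) in dict(far=(299,149),near=(309,182)).items():
    m=(z>.135)&(z<.165)&(abs(u-u0)<10)&(abs(v-v0)<12)&(img.min(-1)>120)
    n,l,st,c=cv2.connectedComponentsWithStats(m.astype(np.uint8))
    m2=cv2.morphologyEx(m.astype(np.uint8),cv2.MORPH_OPEN,np.ones((5,5)))>0
    q=P[m2]; r=cv2.minAreaRect((q[:,:2]*1000).astype(np.float32)); print(nm,m2.sum(),u[m2].mean(),v[m2].mean(),q.mean(0).round(4),r); C.append(q.mean(0))
d=C[0]-C[1]; print('x axis',np.linalg.norm(d),np.arctan2(d[1],d[0]))
# ray through pixel at plane z=.148
def ray(uu,vv,h):
    w=rot(s)@np.array([(uu-s['cx'])/s['fx'],(vv-s['cy'])/s['fy'],1]); o=np.array(s['origin']); return o+w*(h-o[2])/w[2]
# corners from crop (topc /5 + offset)
for nm,c in dict(far=[(518,100),(572,92),(580,138),(530,148)],near=[(566,268),(622,258),(632,300),(580,310)]).items():
    w=[ray(190+a/5,125+b/5,.148) for a,b in c]; print(nm,np.mean(w,0).round(4))
# board: yellow mask at z .01
hsv=cv2.cvtColor(s['img'],cv2.COLOR_RGB2HSV)
m=(hsv[...,0]>15)&(hsv[...,0]<32)&(hsv[...,1]>80)&(u>190)&(u<322)&(v>130)&(v<245)&(z<.03)
W=np.array([ray(a,b,.01) for a,b in zip(u[m],v[m])]); r=cv2.minAreaRect((W[:,:2]*1000).astype(np.float32)); print('board',r)
# tins, light warm pixels; lengths along dispenser x
for nm,(a,b,c_,d_) in dict(far=(234,256,152,183),near=(244,266,188,212)).items():
    m=(u>=a)&(u<=b)&(v>=c_)&(v<=d_)&(z>.075)&(z<.112)&(img.min(-1)>110)
    e=np.array([np.cos(.25),-np.sin(.25)]) 
    dx=d[:2]/np.linalg.norm(d[:2]); p=P[m][:,:2]@dx; print(nm,m.sum(),np.percentile(p,[2,98]),np.ptp(np.percentile(p,[2,98])),P[m].mean(0))
t=manip.sense(); M=R.from_quat(t['tool_rot']).as_matrix(); print(M.round(2),t['tcp_pos'])
E
```

```text
far 105 298.64761904761906 149.38095238095238 [ 0.6824 -0.1286  0.1471] ((681.6192016601562, -128.96456909179688), (36.08277130126953, 43.55681610107422), 9.486615180969238)
near 105 309.3619047619048 182.3047619047619 [ 0.5597 -0.1749  0.1484] ((559.539794921875, -175.2581024169922), (35.19605255126953, 40.87699890136719), 7.41898775100708)
x axis 0.13113802525296447 0.36054246844906634
far [ 0.6844 -0.1334  0.148 ]
near [ 0.5619 -0.1771  0.148 ]
board ((577.8407592773438, -32.002410888671875), (298.67181396484375, 494.64080810546875), 19.951213836669922)
far 331 [0.53070309 0.656483  ] 0.12577991146354206 [0.60972063 0.06605323 0.09470913]
near 146 [0.43525954 0.49673124] 0.06147170524483064 [0.48569069 0.02397005 0.09439338]
[[-0.    0.23  0.97]
 [-0.    0.97 -0.23]
 [-1.   -0.   -0.  ]] [0.14150041 0.60824789 0.25553645]
```

The long tin is in the far lane: in the crop it spans rows 150–275, about 100 mm, at x≈250–320. The near-lane tin at (325,375) measures 61 mm, so it is the short one. The brown and orange cylinders lie outside the dispenser and are decoys. The paddle to press is the far one, at world ≈ (0.683, -0.131, 0.148), and the dispenser yaw is about 0.355. I'll move across at the current height, shut the fingers and turn by +0.59.

```bash
python3 -m crank '[0,25,-34,10,0.04, 0,60,-82,20,0.1, 0,95,-129,30,0.16, 0,130,-177,30,0.22, 0,165,-225,30,0.28, 0,200,-273,30,0.34, 0,235,-320,30,0.4, 0,270,-368,30,0.46, 0,305,-416,30,0.52, 0,340,-464,30,0.58]' 40
```

```text
t: 1.4
tcp_pos: [0.4825, 0.143, 0.2863]
tool_rot: [-0.124, 0.696, 0.124, 0.696]
force: [0.5, 1.0, -0.0]
finger_gap: 0.002
```

```bash
python3 -m crank '[0,33,-45,0,0.01, 0,66,-90,0,0.01, 0,99,-135,0,0.01, 0,132,-180,0,0.01, 0,165,-225,0,0.01, 0,190,-260,0,0.01, 0,201,-275,-20,0.01, 0,201,-275,-50,0.01, 0,201,-275,-60,0.01, 0,201,-275,-60,0.01]'
python3 - <<'E'
from h import *
t=manip.sense(); print(t['tcp_pos'],t['force'])
for n in('side','top','wrist'):
    s=snap(n,n+'1')
a=cv2.imread('pics/side1.png')[120:270,200:400]; b=cv2.imread('pics/top1.png')[110:260,190:390]
cv2.imwrite('pics/c1.png',np.hstack([cv2.resize(a,(400,300)),cv2.resize(b,(400,300))]))
E
```

```text
t: 2.65
tcp_pos: [0.6822, -0.1299, 0.2255]
tool_rot: [-0.127, 0.696, 0.128, 0.695]
force: [0.8, 0.1, -0.0]
finger_gap: 0.0
[ 0.68218385 -0.12985429  0.22546266] [ 0.76057056  0.14019255 -0.03415344]
```

View pics/c1.png

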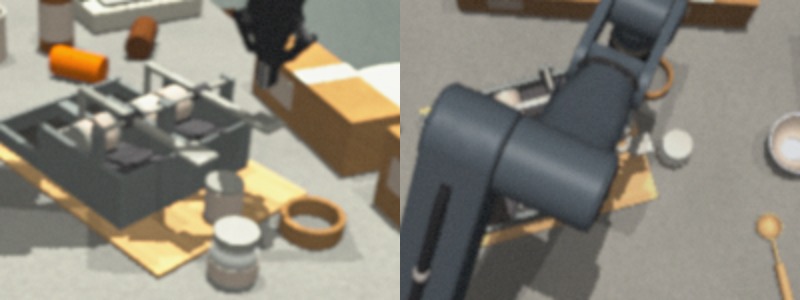

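View pics/wrist1.png

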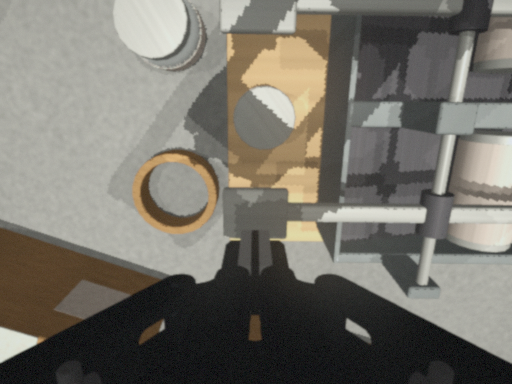

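The wrist view shows the far paddle at about (255,212), with the fingertips at (253,235) just above it and the near paddle well away at (258,15). I'll check the paddle position with the wrist depth.

```bash
python3 - <<'E'
from h import *
s=pickle.load(open('pics/wrist1.pkl','rb'));P=pts(s)
for u,v in [(226,192),(286,192),(226,232),(286,232),(255,205),(228,212),(284,212),(253,240),(258,20),(250,110),(350,213)]: print(u,v,P[v,u].round(4))
v,u=np.mgrid[:384,:512];m=(P[...,2]>.135)&(P[...,2]<.16)&(u>215)&(u<289)&(v>180)&(v<250)
q=P[m]; print(m.sum(),q.mean(0),cv2.minAreaRect((q[:,:2]*1000).astype(np.float32)))
E
```

```text
226 192 [ 0.6796 -0.1519  0.146 ]
286 192 [ 0.6655 -0.1149  0.1459]
226 232 [ 0.7061 -0.1425  0.147 ]
286 232 [ 0.6921 -0.1039  0.1457]
255 205 [ 0.6809 -0.131   0.1471]
228 212 [ 0.6924 -0.146   0.1459]
284 212 [ 0.6788 -0.1109  0.1466]
253 240 [ 0.6743 -0.1344  0.2162]
258 20 [ 0.577  -0.1686  0.1468]
250 110 [ 0.6277 -0.1558  0.0676]
350 213 [ 0.6648 -0.0672  0.1417]
3081 [ 0.6852439  -0.12934529  0.14591728] ((687.4744873046875, -127.92605590820312), (36.197078704833984, 45.19750213623047), 20.391202926635742)
```

```bash
python3 -m crank '[0,4,1,-25,0, 0,4,1,-45,0, 0,4,1,-52,0, 0,4,1,-60,0, 0,3,2,-70,0, 0,3,4,-80,0, 0,2,6,-90,0, 0,2,7,-97,0, 0,2,7,-97,0]'
python3 - <<'E'
from h import *
t=manip.sense(); print(t['tcp_pos'],t['force'])
for n in('side','wrist'): snap(n,n+'2')
a=cv2.imread('pics/side2.png')[120:270,200:400]; b=cv2.imread('pics/wrist2.png')
cv2.imwrite('pics/c2.png',np.hstack([cv2.resize(a,(400,300)),cv2.resize(b,(400,300))]))
E
```

```text
t: 3.92
tcp_pos: [0.6849, -0.1232, 0.1287]
tool_rot: [-0.127, 0.696, 0.127, 0.696]
force: [1.3, -1.6, 2.6]
finger_gap: 0.003
[ 0.68488616 -0.12318229  0.12868617] [ 1.33571363 -1.55034208  2.62776635]
```

View pics/c2.png

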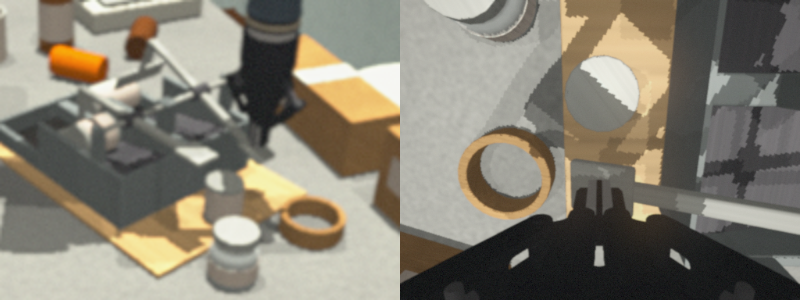

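The paddle is down with an upward force of 2.6 N, and the tin is rolling past the lifted gate. I'll press slightly more and hold.

```bash
python3 -m crank '[0,0,1,-3,0, 0,0,1,-3,0, 0,0,1,-3,0, 0,0,1,-3,0, 0,0,1,-3,0, 0,0,1,-3,0, 0,0,1,-3,0, 0,0,1,-3,0, 0,0,1,-3,0, 0,0,1,-3,0]'
python3 - <<'E'
from h import *
s=snap('side','side3'); snap('top','top3')
a=cv2.imread('pics/side3.png')[120:270,180:380]; b=cv2.imread('pics/top3.png')[110:260,190:390]
cv2.imwrite('pics/c3.png',np.hstack([cv2.resize(a,(400,300)),cv2.resize(b,(400,300))]))
E
```

```text
t: 5.28
tcp_pos: [0.6847, -0.1223, 0.1263]
tool_rot: [-0.127, 0.696, 0.127, 0.696]
force: [-0.0, -2.6, 2.6]
finger_gap: 0.002
```

View pics/c3.png

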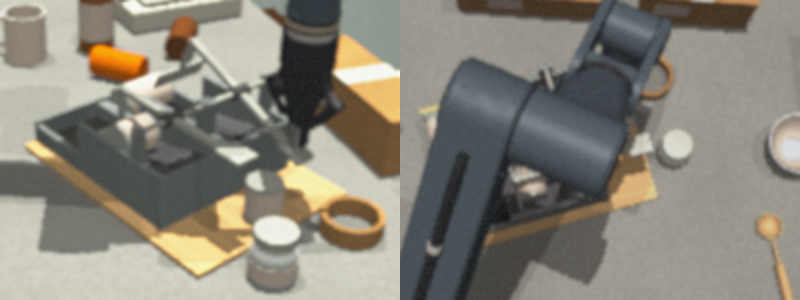

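```bash
python3 - <<'E'
from h import *
a=[cv2.resize(cv2.imread(f'pics/side{i}.png')[140:230,190:290],(400,360),interpolation=cv2.INTER_CUBIC) for i in (0,3)]
cv2.imwrite('pics/c4.png',np.hstack(a))
for n in ('side','top'):
    s=pickle.load(open(f'pics/{n}3.pkl','rb'));P=pts(s)
    D=np.array([.6865,-.129])-np.array([[np.cos(.355),-np.sin(.355)],[np.sin(.355),np.cos(.355)]])@[.065,-.135]
    L=(P[...,:2]-D)@np.array([[np.cos(.355),-np.sin(.355)],[np.sin(.355),np.cos(.355)]])
    m=(s['img'].min(-1)>110)&(L[...,0]>0.01)&(L[...,0]<.125)&(L[...,1]>.04)&(L[...,1]<.24)&(P[...,2]>.03)&(P[...,2]<.12)
    v,u=np.nonzero(m); print(n,D,m.sum())
    for lo in np.arange(.04,.24,.02):
        k=m&(L[...,1]>=lo)&(L[...,1]<lo+.02); 
        if k.any(): print(round(lo,2),k.sum(),P[k][:,2].max().round(3),L[k][:,0].min().round(3),L[k][:,0].max().round(3))
E
```

```text
side [ 0.57862828 -0.0250111 ] 324
0.04 17 0.094 0.012 0.114
0.06 16 0.094 0.011 0.124
0.08 17 0.095 0.012 0.124
0.1 11 0.118 0.051 0.125
0.12 38 0.117 0.013 0.124
0.14 6 0.042 0.119 0.124
0.16 5 0.041 0.012 0.123
0.18 136 0.068 0.018 0.122
0.2 58 0.072 0.011 0.11
0.22 20 0.067 0.011 0.107
top [ 0.57862828 -0.0250111 ] 72
0.2 14 0.074 0.092 0.123
0.22 58 0.074 0.067 0.123
```

View pics/c4.png

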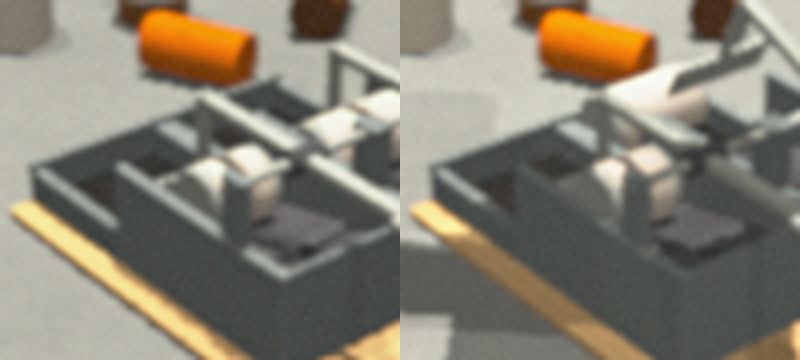

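Both cameras put the long tin in the tray at dispenser y≈0.18–0.24, with its top at about 70 mm (centre about 41 mm). The short tin is still in its lane. I'll let go by lifting straight up with a slight move back.

```bash
python3 -m crank '[0,0,-2,10,0, 0,1,-4,22,0, 0,2,-5,34,0, 0,2,-6,46,0, 0,2,-6,60,0, 0,2,-6,85,0, 0,2,-6,120,0, 0,2,-6,150,0, 0,2,-6,150,0, 0,2,-6,150,0]'
python3 -m crank '[0,-33,45,0,0, 0,-66,90,0,0, 0,-99,135,0,0, 0,-132,180,0,0, 0,-165,225,0,0, 0,-198,270,0,0, 0,-231,315,0,0, 0,-260,355,0,0, 0,-260,355,0,0, 0,-260,355,0,0]'
python3 - <<'E'
from h import *
snap('side','side5'); s=snap('top','top5')
a=cv2.imread('pics/side5.png')[120:270,180:380]; b=cv2.imread('pics/top5.png')[110:260,190:390]
cv2.imwrite('pics/c5.png',np.hstack([cv2.resize(a,(400,300)),cv2.resize(b,(400,300))]))
P=pts(s)
for u,v in[(299,149),(309,182),(300,171),(328,184),(316,148)]: print(u,v,P[v,u].round(3))
E
```

```text
t: 6.62
tcp_pos: [0.686, -0.1278, 0.2753]
tool_rot: [-0.127, 0.696, 0.128, 0.695]
force: [-0.3, -0.4, -0.7]
finger_gap: 0.001
t: 7.88
tcp_pos: [0.4265, 0.2265, 0.2755]
tool_rot: [-0.127, 0.696, 0.127, 0.695]
force: [0.7, -0.1, -0.1]
finger_gap: -0.005
299 149 [ 0.683 -0.13   0.15 ]
309 182 [ 0.562 -0.174  0.145]
300 171 [ 0.621 -0.145  0.069]
328 184 [ 0.578 -0.254  0.072]
316 148 [ 0.741 -0.209  0.001]
```

View pics/c5.png

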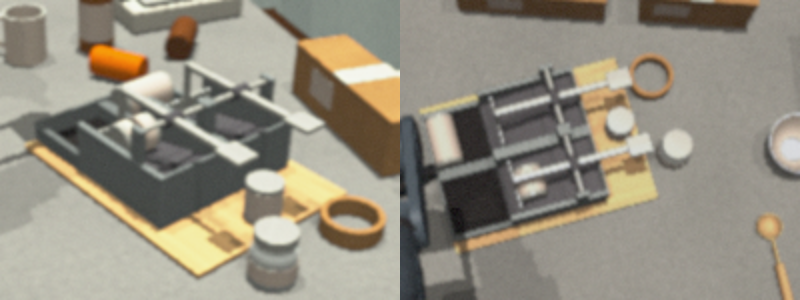

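The long tin is in the far tray bay at (440,138). Both paddles are back up at (620,78) and (640,145), at z≈0.15 and 0.145. The short tin is in place, nothing else has moved, and the arm is clear. I'll hand it in.

```bash
python3 -c "
from station import workorder; print(workorder.sign_off())"
```

```text
the job is handed in; nothing more can be done
None
```

I pressed the far lane's paddle with the shut fingertips and held it until the long tin had rolled into the tray. I then let go, moved the arm clear and handed the job in at about 8 s; no verdict is reported.

- **Which lane:** the far-lane tin measured about 100 mm long by eye in the enlarged crop. A depth-mask measure gave 126 mm, probably because it took in lane parts. The near-lane tin measured 61 mm, so the choice was clear.
- **Long tin:** it lies in the far tray bay with its top at about 70 mm, which puts its centre at about 41 mm.
- **Gates:** both paddles are back up, at about 150 mm (far) and 145 mm (near), so both gates look shut. The lever angles themselves can't be read; the paddle heights are the evidence.
- **Everything else:** in the last top and side pictures the short tin is still in its lane, and the upright tin, jar, tape ring and bowl look unmoved. I did not measure the short tin's shift or check the mug, bottle and spoon closely; the arm's path kept clear of all three.
- **Force:** the readings I took during the press were about 2.6 N upward.

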